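Pin the shaker's platform for moving

ROBOT

A 6-joint arm with a two-finger parallel gripper is mounted at the origin on the work surface. World frame = base frame: x ahead of the robot, y to its left, z up, the work surface at z = 0. Lengths are in m, angles in rad, forces in N, time in s.
With the tool pointing down it reaches from about 0.375 to 0.9 m from the base axis. Payload 3.1 kg.
Tool frame: the origin (TCP) lies at the very end of the fingers, on their centre line; the grasp point (between the pads) lies 19 mm behind it; z points along the fingers, y is the line along which they close (so a half turn about z gives the same grasp; the last joint's range is limited). The gripper opens to 85 mm and grips with 20 to 120 N. Pads are 22 mm wide; open, the fingers measure 114 mm over their backs; the gripper's body (76 mm by 85 mm) begins 54 mm behind the grasp point. The pads swing forward as they close: fully open they stand 13 mm farther back than shut.
Start: joints at [-0.178, 0.527, 1.433, -0, 1.181, -0.178], TCP at [0.625, 0, 0.231] pointing down, gripper open.
Joint ranges: [-3.08, 3.08], [-0.75, 2.2], [0.22, 2.44], [-1.43, 4.57], [0, 2.65], [-2.85, 2.85]. Speed limits (rad/s): [2.79, 2.79, 3.14, 3.14, 3.14, 3.14].

INTERFACE

Orientations are given as a unit quaternion [x, y, z, w].
In Python, from station import manip, vision gives the robot as it stands.
- The arm moves only by the tool drive_tool, never from a script. Its argument "deltas" is a list that holds one entry, the list of rows, each a list of 4 numbers: the shift along the tool's x, y, z in mm, then the turn about the tool's z in rad. A call has 1 to 5 rows; each row is the pose to reach, as a shift and turn from the pose commanded when the call began, along the tool's axes at that moment; what a row does not reach only later rows make up. A row lasts 1/12 s, in which the tool goes at most 41.7 mm and 7.16 degrees, less where a joint would pass 70% of its speed; a pose out of reach is approached as far as the arm can. A call with a gripper value outside its range is refused whole. "jaw" is the finger opening in mm, from 0 to 85.4, set as the call begins (left out, the last holds). The fingers move at their own pace and stop on an object; "force" is the grip in N (left out, the last holds). Time passes only in rows, so rows that repeat a pose let the fingers close. It gives the time, the measured TCP pose, the force, the opening and the grip force at its end, in the units of the state.
- manip.sense(): the state, without advancing time (a new reading comes with each control period).
- vision.snapshot(name): name is "scene" or "side" or "wrist"; returns the picture (400x640x3 uint8, red, green, blue); there is no depth.
- vision.camera_model(name): a dict with "camera_matrix" (3x3 intrinsics, pixels), "rvec" (rotation vector, rad) and "tvec" (3), from world to camera coordinates, as OpenCV has them. Camera axes: x right, y down, z forward; pixel columns grow to the right and rows downward; lengths in m; the calibration is good to about 2 mm. The wrist camera is an equidistant fisheye: a pixel r from the principal point sees the ray r / f radians off the axis. A picture is of the moment at which its call begins: read the wrist's pose just before it. camera_model takes no time and is no camera call; for the wrist camera it gives the pose at the moment of the call.
- manip.sign_off(): hands the job in; it is judged then, once.
The state is a dict: "t": time; "q": joint angles; "qd": joint speeds; "tau": joint torques, N m; "tcp_pos": TCP position; "tool_rot": TCP orientation; "force": force on the tool from outside, world axes, zero at the start; "ft_torque": the same for the moment, N m; "finger_gap": opening from 0.0 (shut) to 1.0 (fully open); "gripper_force": force on a finger pad.
Only numpy, scipy, OpenCV 4.12 (cv2) and the standard library are available. Lean on these libraries where they do the work, as an engineer would, in place of code of your own. Each camera call takes 0.05 s, during which the arm holds its last target. There are 200 camera calls.

TASK

The shaker is going to be moved, so first lift the lidded steel canister off its platform by the handle and set it down gently and upright on the white tile. Then take the lock pin (the one with the straight round grip) from the orange rack and stand it in the sleeve on the shaker's front housing, slide the platform sideways until the hidden hole in its rail comes under the pin, and leave the pin fully home through the rail with its collar down on the sleeve. Leave the knobbed plug and the other things on the bench alone.

Things in the scene. Friction and masses are not known exactly. Their poses are not given: they have to be found in the camera images.
- shaker: white laboratory shaker fixed to the bench, about 212 x 260 mm; origin on the bench under its middle, z up, y along the platform's slide, x away from its lock housing. The grey housing (56 mm in x, 180 mm in y, 90 mm high) stands at its front, centred on x = -128 mm, with an upright aluminium sleeve (42 x 42 mm, top 110 mm above the bench) in its middle
- sleeve_top (a point): centre of the sleeve's round mouth, level with its top, at x = -128, y = 0, z = 110 mm of the shaker. The bore, 17 mm wide with a 3 mm chamfer, goes straight down 33 mm to the platform's rail. A pin standing on the rail has its collar 27 mm above the sleeve; in the housing under the rail is a matching hole 34 mm deep
- platform_edge (a point): middle of the upper edge of the platform's -y outer face, 103 mm above the bench. The platform is an aluminium tray 170 mm in x (x = -75 to 95 mm of the shaker) and 180 mm in y, its floor 78 mm above the bench, its rim 6 mm thick and 25 mm high inside; the white base's top below it is at 62 mm. Axes as the shaker's
- platform (a joint): platform offset from mid-travel along the shaker's y, m, -0.05 to 0.05 (end stops). It starts near its -y end, slides stiffly (about 3 N) and stays where left. Its steel rail, hidden in the housing, moves with it and has one 19 mm hole. Rails are clamped differently on each shaker: the hole comes under the sleeve at an unknown value between -0.025 and 0.025; the pin then drops, locking it
- canister: lidded steel canister, 89 mm across, 75 mm high, about 0.45 kg, standing on the platform; origin at the centre of its underside, z up. A stiff loop handle rises above the lid along its y
- canister_handle (a point): middle of the handle's black grip bar, 119 mm above the canister's underside: 10 mm thick in x, 66 mm long in y, 12 mm high; 38 mm free below it; axes as the canister's
- tile: white ceramic tile fixed on the bench, 130 x 130 x 8 mm; origin at the centre of its underside
- rack: orange rack fixed on the bench, 60 x 140 mm, 66 mm high, with two 19 mm holes 34 mm either side of its middle along its y; one holds the lock pin, the other the plug; origin at the centre of its underside
- pin: steel lock pin, 106 mm long, 0.14 kg: shank 14 mm thick and 60 mm long with a chamfered tip, then a collar 34 mm across and 6 mm thick, then a straight round grip 24 mm thick and 40 mm long; origin at its tip, z along it towards the grip. It hangs upright in the rack by its collar
- pin_collar (a point): centre of the underside of the pin's collar, 60 mm from the tip
- pin_grip (a point): a good point to take the pin by, on its axis 90 mm from the tip (the top is at 106 mm)
- plug: steel plug hanging in the rack's other hole, like the pin but with a thin neck and a flat knob 38 mm across on top, 98 mm long; origin at its tip; to be left alone
- bottle: clear bottle with white cap, 68 mm across, 150 mm high; origin under its centre; to be left alone
- beaker: black open beaker, 80 mm across, 90 mm high; origin under its centre; to be left alone
- tube_rack: low lilac tube rack, 60 x 190 x 52 mm; origin under its centre; to be left alone
Things that resemble listed ones, but are neither listed nor needed, are in the scene too. What is shaped like the canister but brown or pink is not meant.

How it is judged:
On the way, in this order (a step that is already met when the one before it is completed fails the run):
1. the canister stands upright on the tile, let go (horizontal distance between canister and tile below 0.04 m and height (world z) of canister below 0.014 m and angle between canister's own z axis and vertical below 0.1 rad and contact force between the fingers and canister below 0.1 N), for 0.2 s.
2. the pin stands in the sleeve (horizontal distance between pin and sleeve_top below 0.008 m and z of pin in the frame of sleeve_top below -0.015 m and angle between pin's own z axis and vertical below 0.2 rad), for 0.2 s.
At the end, for the whole second after the job is handed in: The pin is through sleeve, rail and housing with its collar within 5 mm of the sleeve's top and 6 mm of its axis, within 0.12 rad of upright and at rest; the canister stands upright (0.1 rad) on the tile, its centre within 40 mm of the tile's, at rest (z of pin_collar in the frame of sleeve_top below 0.005 m and horizontal distance between pin_collar and sleeve_top below 0.006 m and angle between pin's own z axis and vertical below 0.12 rad and linear speed of each of pin, canister below 0.02 m/s and horizontal distance between canister and tile below 0.04 m and height (world z) of canister below 0.014 m and angle between canister's own z axis and vertical below 0.1 rad); the robot touches nothing.
It fails at once if the canister is tipped by more than 0.5 rad (angle between canister's own z axis and vertical above 0.5 rad).
It fails at once if the canister is dropped or banged down on the tile (over 60 N) (contact force between canister and tile above 60 N).
It fails at once if the plug, bottle, beaker or tube rack is moved by more than 30 mm (distance of any of plug, bottle, beaker, tube_rack from where it was at the start of the episode above 0.03 m).
It also fails if it takes over 72 s, if anything falls off the work surface, if the arm or the gripper's body presses on something with over 40 N, if the wrist force passes 120 N, or if a joint passes its speed limit or range.

## Working session

There is one attempt and no reset: what is moved stays moved. The work goes in short steps, Python scripts to look and compute and a tool call to move; the robot and the scene stay as the last step left them, time stands still between calls to the robot, and variables do not carry over. Pictures are saved under pics/ and viewed, at most 10 in all, crops included, and the job is handed in when it is done.

Besides the shell and the picture viewer there is one more tool, called after ">>>" by a JSON object that holds its "name" and its "arguments", one argument or row to a line. drive_tool: Moves the arm, as the interface text tells. Its arguments: {"type":"object","properties":{"deltas":{"type":"array"},"jaw":{"type":"number"},"force":{"type":"number"}},"required":["deltas"]}

```bash
mkdir -p pics; python3 - <<'E'
from station import manip, vision
import cv2
s=manip.sense(); print(s)
for n in("scene","side","wrist"):
    im=vision.snapshot(n); cv2.imwrite(f"pics/{n}0.png",im[:,:,::-1])
    m=vision.camera_model(n); print(n,m)
E
```

```text
{'t': 0.0, 'q': array([-1.78463741e-01,  5.28478883e-01,  1.43393163e+00, -3.92731277e-06,
        1.18139836e+00, -1.78508283e-01]), 'qd': array([ 0.00049087,  0.00052927, -0.00150763,  0.00083883, -0.00117973,
       -0.00021734]), 'tau': array([ 2.50220628e-04, -4.42344439e+01, -1.78024775e+01, -2.06930472e-04,
        8.36740597e-03,  2.24214921e-05]), 'tcp_pos': array([6.24267633e-01, 1.83136530e-04, 2.30316488e-01]), 'tool_rot': array([ 7.07090070e-01,  7.07122623e-01, -6.33482783e-04, -9.09178457e-04]), 'force': array([ 0.82671732, -1.00437807,  0.16848351]), 'ft_torque': array([ 0.00754995, -0.05896859, -0.02218441]), 'gripper_force': 0.0, 'finger_gap': 1.0013954797442552}
scene {'camera_matrix': array([[391.3589226 ,   0.        , 315.69791948],
       [  0.        , 391.3589226 , 198.03822346],
       [  0.        ,   0.        ,   1.        ]]), 'rvec': array([ 2.10572031,  1.22102744, -0.47513823]), 'tvec': array([-0.29985175, -0.28446966,  1.74032467])}
side {'camera_matrix': array([[375.90897233,   0.        , 313.96167698],
       [  0.        , 375.90897233, 199.52546233],
       [  0.        ,   0.        ,   1.        ]]), 'rvec': array([ 2.25369342, -0.6053653 ,  0.27657957]), 'tvec': array([-0.49873708,  0.29430154,  0.90940698])}
wrist {'camera_matrix': array([[309.70691629,   0.        , 316.89292565],
       [  0.        , 309.70691629, 197.05036888],
       [  0.        ,   0.        ,   1.        ]]), 'rvec': array([-2.85353520e+00, -3.28955399e-04,  3.36532522e-03]), 'tvec': array([-0.62334493, -0.03605059,  0.38014904])}
```

View pics/scene0.png

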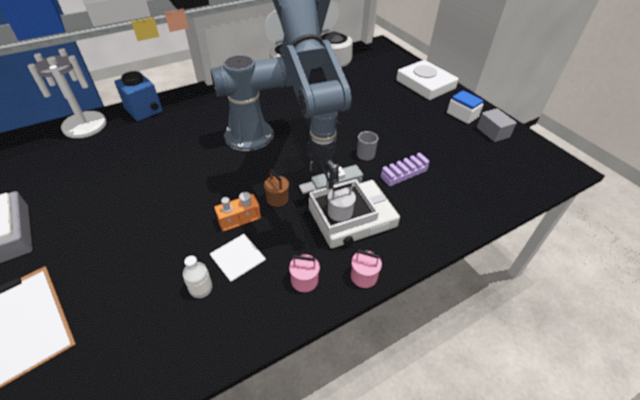

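View pics/side0.png

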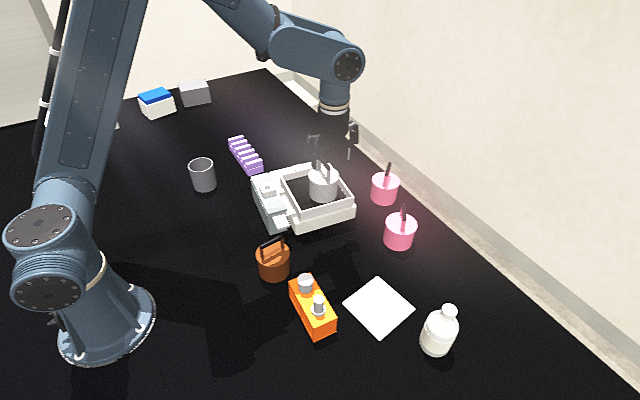

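View pics/wrist0.png

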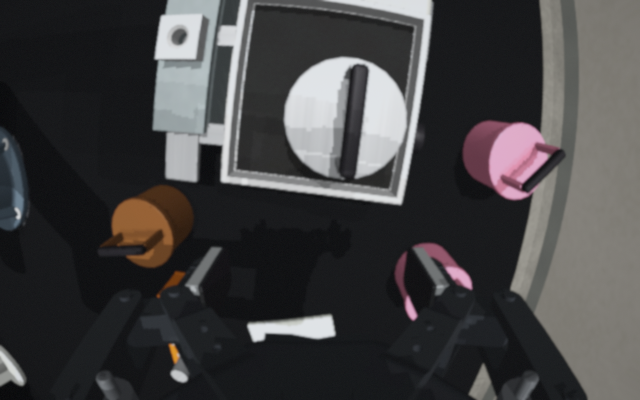

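```bash
cat > h.py <<'E'
from station import manip, vision
import cv2, numpy as np
def ray(n,px,m=None):
    m=m or vision.camera_model(n); K=m["camera_matrix"]; R=cv2.Rodrigues(m["rvec"])[0]; o=-R.T@m["tvec"]
    px=np.asarray(px,float)
    d=np.array([(px[0]-K[0,2])/K[0,0],(px[1]-K[1,2])/K[1,1]]); 
    if n=="wrist":
        r=np.hypot(*d); v=np.array([*(d/r*np.sin(r)),np.cos(r)])
    else: v=np.array([*d,1.])
    return o,R.T@v
def P(n,px,z,m=None):
    o,v=ray(n,px,m); return (o+v*(z-o[2])/v[2]).round(4)
def proj(n,p,m=None):
    m=m or vision.camera_model(n); K=m["camera_matrix"]; c=cv2.Rodrigues(m["rvec"])[0]@np.asarray(p,float)+m["tvec"]
    if n=="wrist":
        r=np.hypot(c[0],c[1]); d=c[:2]/r*np.arctan2(r,c[2])
    else: d=c[:2]/c[2]
    return (d*K[0,0]+K[:2,2]).round(1)
E
python3 - <<'E'
from h import *
for n,p,z in [("wrist",(179,37),.11),("wrist",(358,68),.203),("wrist",(349,178),.203),("wrist",(354,122),.203),("wrist",(222,182),.103),("wrist",(403,203),.103),("wrist",(432,0),.103)]+[("side",q,.008) for q in[(377,277),(415,307),(378,339),(343,306)]]+[("scene",q,.008) for q in[(239,236),(265,257),(238,279),(210,254)]]+[("side",(306,276),.10),("side",(319,297),.11),("scene",(226,201),.11),("scene",(244,196),.10)]: print(n,p,z,P(n,p,z))
a=cv2.imread("pics/side0.png")[255:350,260:360]; b=cv2.imread("pics/scene0.png")[180:235,205:270]; c=cv2.imread("pics/wrist0.png")[10:220,140:450]
f=lambda i,w,h:cv2.resize(i,(w,h),interpolation=cv2.INTER_CUBIC)
cv2.imwrite("pics/crop.png",np.hstack([f(a,400,380),f(b,400,380)]))
E
```

```text
wrist (179, 37) 0.11 [0.5004 0.1445 0.11  ]
wrist (358, 68) 0.203 [0.6461 0.0958 0.203 ]
wrist (349, 178) 0.203 [0.642  0.0342 0.203 ]
wrist (354, 122) 0.203 [0.6441 0.0658 0.203 ]
wrist (222, 182) 0.103 [0.5356 0.0078 0.103 ]
wrist (403, 203) 0.103 [ 0.7045 -0.0125  0.103 ]
wrist (432, 0) 0.103 [0.7282 0.1801 0.103 ]
side (377, 277) 0.008 [ 0.6398 -0.2264  0.008 ]
side (415, 307) 0.008 [ 0.6669 -0.3459  0.008 ]
side (378, 339) 0.008 [ 0.5357 -0.3668  0.008 ]
side (343, 306) 0.008 [ 0.513  -0.2538  0.008 ]
scene (239, 236) 0.008 [ 0.5207 -0.2571  0.008 ]
scene (265, 257) 0.008 [ 0.6431 -0.2167  0.008 ]
scene (238, 279) 0.008 [ 0.677  -0.3247  0.008 ]
scene (210, 254) 0.008 [ 0.5435 -0.3681  0.008 ]
side (306, 276) 0.1 [ 0.4454 -0.1872  0.1   ]
side (319, 297) 0.11 [ 0.4393 -0.2571  0.11  ]
scene (226, 201) 0.11 [ 0.4426 -0.2572  0.11  ]
scene (244, 196) 0.1 [ 0.441  -0.1932  0.1   ]
```

View pics/crop.png

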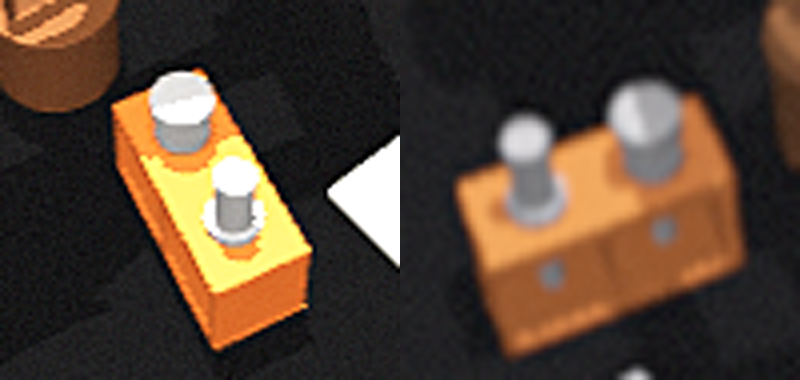

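The pin with the straight grip is the rack's -y one, seen in the crop at side pixel (319,297) and scene pixel (226,201). The sleeve mouth is at wrist (179,37) and the handle bar's middle at wrist (354,122). The tile is centred near (0.592, -0.295) and the canister handle near (0.644, 0.066), with a yaw of -0.066 rad.

>>> {"name": "drive_tool", "arguments": {
  "deltas": [
    [[33,10,0,0.04],[65,20,0,0.066],[65,20,0,0.066],[65,20,28,0.066],[65,20,52,0.066]]
  ],
  "jaw": 85
}}

```text
t: 0.57
tcp_pos: [0.6459, 0.0658, 0.1797]
tool_rot: [0.729, 0.684, 0.001, 0.001]
force: [-0.1, 0.3, -0.7]
finger_gap: 0.996
gripper_force: 0.0
```

>>> {"name": "drive_tool", "arguments": {
  "deltas": [
    [[0,0,0,0],[0,0,0,0],[0,0,0,0],[0,0,0,0],[0,0,0,0]]
  ],
  "jaw": 0,
  "force": 60
}}

```text
t: 0.98
tcp_pos: [0.6461, 0.0647, 0.1811]
tool_rot: [0.73, 0.683, 0.001, 0.001]
force: [0.1, 1.2, 0.2]
finger_gap: 0.295
gripper_force: 0.0
```

>>> {"name": "drive_tool", "arguments": {
  "deltas": [
    [[0,0,0,0],[0,0,0,0],[0,0,0,0],[0,0,0,0],[0,0,0,0]]
  ]
}}

```text
t: 1.4
tcp_pos: [0.6455, 0.0646, 0.1807]
tool_rot: [0.73, 0.683, 0.0, 0.001]
force: [-1.8, -1.3, 5.3]
finger_gap: 0.101
gripper_force: 59.0
```

>>> {"name": "drive_tool", "arguments": {
  "deltas": [
    [[0,0,-10,0],[0,0,-28,0],[0,0,-48,0],[0,0,-68,0],[0,0,-80,0]]
  ]
}}

```text
t: 1.82
tcp_pos: [0.6452, 0.0653, 0.2608]
tool_rot: [0.73, 0.683, 0.001, 0.0]
force: [1.0, 1.4, -3.1]
finger_gap: 0.102
gripper_force: 58.5
```

>>> {"name": "drive_tool", "arguments": {
  "deltas": [
    [[0,0,0,0],[0,0,0,0]]
  ]
}}

```text
t: 1.98
tcp_pos: [0.6447, 0.0653, 0.2592]
tool_rot: [0.73, 0.683, 0.0, -0.0]
force: [0.1, 0.8, -3.8]
finger_gap: 0.1
gripper_force: 58.5
```

```bash
cat >> h.py <<'E'
def delta(x,y,z,yaw=None):
    """tool-axis shift (mm) and turn to a world target"""
    from scipy.spatial.transform import Rotation as Ro
    s=manip.sense(); M=Ro.from_quat(s["tool_rot"]).as_matrix()
    # heading: yaw of tool y relative to world x
    h=np.arctan2(M[1,1],M[0,1])
    d=(M.T@(np.array([x,y,z])-s["tcp_pos"])*1000).round(1)
    return s["t"],s["tcp_pos"].round(4),d,"heading",h.round(3),"turn",None if yaw is None else round(-(yaw-h),3),s["force"].round(1)
E
python3 - <<'E'
from h import *
print(delta(.5925,-.295,.256,-.066))
cv2.imwrite("pics/side1.png",vision.snapshot("side")[100:380,200:520,::-1]); 
E
```

```text
(1.9833, array([0.6447, 0.0653, 0.2592]), array([-362.9,  -28.4,    3.1]), 'heading', np.float64(-0.066), 'turn', np.float64(0.0), array([ 0.1,  0.8, -3.8]))
```

View pics/side1.png

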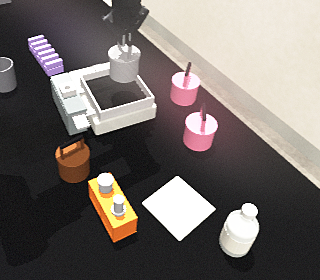

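The canister hangs level in the gripper above the tray, and the path to the tile at crop (178,208) is clear at this height. I'm carrying it over with a ramp.

>>> {"name": "drive_tool", "arguments": {
  "deltas": [
    [[-8,-1,0,0],[-24,-2,0,0],[-46,-4,0,0],[-70,-6,0,0],[-95,-8,0,0]]
  ]
}}

```text
t: 2.45
tcp_pos: [0.6294, -0.0301, 0.2575]
tool_rot: [0.73, 0.684, -0.001, -0.001]
force: [-0.0, -0.9, -3.6]
finger_gap: 0.101
gripper_force: 58.5
```

>>> {"name": "drive_tool", "arguments": {
  "deltas": [
    [[-25,-2,0,0],[-50,-4,0,0],[-75,-6,0,0],[-100,-8,0,0],[-125,-10,0,0]]
  ]
}}

```text
t: 2.87
tcp_pos: [0.611, -0.1547, 0.2576]
tool_rot: [0.73, 0.683, -0.001, -0.002]
force: [0.3, 0.1, -3.8]
finger_gap: 0.105
gripper_force: 58.5
```

>>> {"name": "drive_tool", "arguments": {
  "deltas": [
    [[-25,-2,0,0],[-50,-4,0,0],[-75,-6,0,0],[-98,-8,0,0],[-118,-9,0,0]]
  ]
}}

```text
t: 3.28
tcp_pos: [0.594, -0.2723, 0.2574]
tool_rot: [0.73, 0.683, -0.001, -0.002]
force: [0.5, 0.2, -3.6]
finger_gap: 0.102
gripper_force: 58.5
```

>>> {"name": "drive_tool", "arguments": {
  "deltas": [
    [[-12,-1,0,0],[-20,-1,0,0],[-24,-1,0,0],[-24,-1,0,0],[-24,-1,0,0]]
  ]
}}

```text
t: 3.7
tcp_pos: [0.5931, -0.2933, 0.2589]
tool_rot: [0.73, 0.684, 0.0, -0.001]
force: [0.8, 0.7, -3.3]
finger_gap: 0.101
gripper_force: 58.5
```

```bash
python3 - <<'E'
from h import *
print(delta(.5925,-.295,.115,-.066))
m=vision.camera_model("wrist"); im=vision.snapshot("wrist"); cv2.imwrite("pics/w2.png",im[:,:,::-1]); np.save("m2.npy",m,allow_pickle=True)
E
```

```text
(3.7, array([ 0.5931, -0.2933,  0.2589]), array([ -1.9,  -0.4, 143.9]), 'heading', np.float64(-0.065), 'turn', np.float64(0.001), array([ 0.8,  0.7, -3.3]))
```

View pics/w2.png

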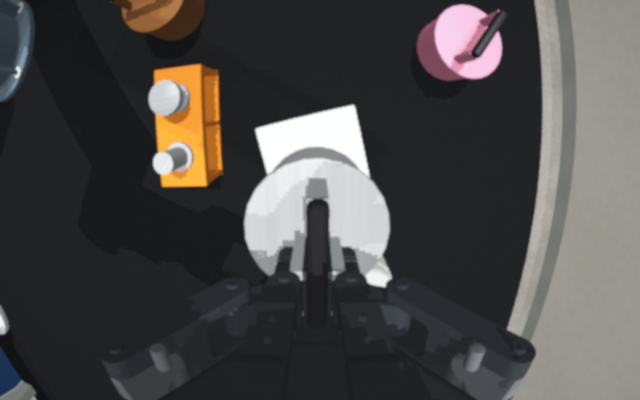

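```bash
python3 - <<'E'
from h import *
m=np.load("m2.npy",allow_pickle=True).item()
for p,z in [((256,128),.008),((356,104),.008),((162,163),.112),((168,98),.104)]: print(p,P("wrist",p,z,m))
E
```

```text
(256, 128) [ 0.5176 -0.2393  0.008 ]
(356, 104) [ 0.6464 -0.2177  0.008 ]
(162, 163) [ 0.434  -0.2586  0.112 ]
(168, 98) [ 0.4463 -0.1927  0.104 ]
```

>>> {"name": "drive_tool", "arguments": {
  "deltas": [
    [[-1,0,12,0],[-2,0,36,0],[-2,0,62,0],[-2,0,88,0],[-2,0,110,0]]
  ]
}}

```text
t: 4.17
tcp_pos: [0.5925, -0.2947, 0.1469]
tool_rot: [0.73, 0.684, -0.0, -0.001]
force: [-1.3, -0.6, -3.8]
finger_gap: 0.104
gripper_force: 58.5
```

>>> {"name": "drive_tool", "arguments": {
  "deltas": [
    [[0,0,12,0],[0,0,20,0],[0,0,26,0],[0,0,30,0],[0,0,33,0]]
  ]
}}

```text
t: 4.58
tcp_pos: [0.5938, -0.2967, 0.1169]
tool_rot: [0.73, 0.683, 0.0, 0.001]
force: [0.3, -0.1, -3.5]
finger_gap: 0.098
gripper_force: 58.5
```

>>> {"name": "drive_tool", "arguments": {
  "deltas": [
    [[0,0,1,0],[0,0,2,0],[0,0,3,0],[0,0,4,0],[0,0,5,0]]
  ]
}}

```text
t: 5.0
tcp_pos: [0.5933, -0.2965, 0.1118]
tool_rot: [0.73, 0.683, 0.0, 0.0]
force: [0.5, 1.0, -3.7]
finger_gap: 0.099
gripper_force: 58.5
```

>>> {"name": "drive_tool", "arguments": {
  "deltas": [
    [[0,0,0.7,0],[0,0,1.4,0],[0,0,2,0],[0,0,2,0]]
  ]
}}

```text
t: 5.33
tcp_pos: [0.5931, -0.2966, 0.1108]
tool_rot: [0.73, 0.683, -0.0, 0.0]
force: [-2.6, 0.7, 5.2]
finger_gap: 0.105
gripper_force: 59.7
```

>>> {"name": "drive_tool", "arguments": {
  "deltas": [
    [[0,0,0,0],[0,0,0,0],[0,0,0,0],[0,0,0,0],[0,0,0,0]]
  ],
  "jaw": 60
}}

```text
t: 5.75
tcp_pos: [0.5932, -0.2964, 0.1092]
tool_rot: [0.73, 0.683, 0.0, 0.0]
force: [0.5, 0.2, 0.4]
finger_gap: 0.704
gripper_force: 0.0
```

>>> {"name": "drive_tool", "arguments": {
  "deltas": [
    [[0,0,-8,0],[0,0,-25,0],[0,0,-55,0],[0,0,-90,0],[0,0,-115,0]]
  ]
}}

```text
t: 6.17
tcp_pos: [0.5938, -0.2968, 0.2275]
tool_rot: [0.73, 0.683, 0.0, 0.001]
force: [0.4, -0.4, 0.2]
finger_gap: 0.702
gripper_force: 0.0
```

```bash
python3 - <<'E'
from h import *
print(delta(.438,-.258,.18,-.066))
m=vision.camera_model("wrist"); im=vision.snapshot("wrist"); 
np.save("m3.npy",m,allow_pickle=True); cv2.imwrite("pics/w3.png",im[:,:,::-1])
print(proj("wrist",(.438,-.258,.112),m))
E
```

```text
(6.1667, array([ 0.5938, -0.2968,  0.2275]), array([  28.5, -158.1,   47. ]), 'heading', np.float64(-0.066), 'turn', np.float64(0.0), array([ 0.4, -0.4,  0.2]))
[148.7 164.4]
```

>>> {"name": "drive_tool", "arguments": {
  "deltas": [
    [[-5,-30,0,0],[-12,-70,0,0],[-20,-110,0,0],[-28,-145,0,0],[-33,-158,0,0]]
  ]
}}

```text
t: 6.63
tcp_pos: [0.4288, -0.3177, 0.2244]
tool_rot: [0.731, 0.683, -0.001, -0.002]
force: [-0.3, 0.2, -0.6]
finger_gap: 0.698
gripper_force: 0.0
```

>>> {"name": "drive_tool", "arguments": {
  "deltas": [
    [[0,0,0,0],[0,0,0,0]]
  ]
}}

```text
t: 6.8
tcp_pos: [0.4336, -0.3197, 0.225]
tool_rot: [0.731, 0.683, 0.0, 0.001]
force: [0.5, -0.6, 0.5]
finger_gap: 0.705
gripper_force: 0.0
```

```bash
python3 - <<'E'
from h import *
print(delta(.438,-.258,.18,-.066))
m=vision.camera_model("wrist"); im=vision.snapshot("wrist"); 
np.save("m4.npy",m,allow_pickle=True); cv2.imwrite("pics/w4.png",im[:,:,::-1])
print(proj("wrist",(.438,-.258,.112),m))
E
```

```text
(6.8, array([ 0.4336, -0.3197,  0.225 ]), array([61.9,  0.1, 44.9]), 'heading', np.float64(-0.068), 'turn', np.float64(-0.002), array([ 0.5, -0.6,  0.5]))
[317.7 121.4]
```

View pics/w4.png

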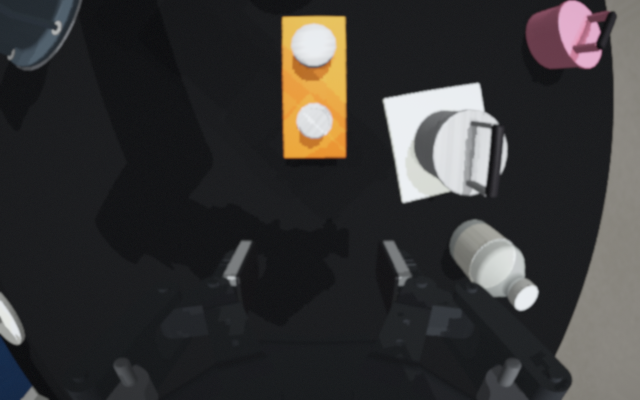

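The canister stands upright on the tile, with its lid at about (468,152). The pin's top is at (316,119), the plug is behind it at (314,45), and the fingers line up across the pin.

>>> {"name": "drive_tool", "arguments": {
  "deltas": [
    [[20,-1,5,0],[45,-1,15,0],[62,-1,25,0],[62,-1,40,0],[62,-1,60,0]]
  ]
}}

```text
t: 7.27
tcp_pos: [0.4391, -0.2563, 0.1648]
tool_rot: [0.729, 0.685, 0.0, 0.002]
force: [0.2, 0.1, -0.5]
finger_gap: 0.699
gripper_force: 0.0
```

>>> {"name": "drive_tool", "arguments": {
  "deltas": [
    [[0,0,20,0],[0,0,42,0],[0,0,64,0],[0,0,80,0],[0,0,85,0]]
  ]
}}

```text
t: 7.68
tcp_pos: [0.4371, -0.2559, 0.0768]
tool_rot: [0.73, 0.684, 0.0, -0.002]
force: [0.1, 0.3, -0.0]
finger_gap: 0.706
gripper_force: 0.0
```

>>> {"name": "drive_tool", "arguments": {
  "deltas": [
    [[0,0,0,0],[0,0,0,0],[0,0,0,0],[0,0,0,0],[0,0,0,0]]
  ],
  "jaw": 0,
  "force": 60
}}

```text
t: 8.1
tcp_pos: [0.4371, -0.2575, 0.0804]
tool_rot: [0.73, 0.683, 0.0, 0.001]
force: [0.7, 0.1, 1.2]
finger_gap: 0.266
gripper_force: 58.7
```

>>> {"name": "drive_tool", "arguments": {
  "deltas": [
    [[0,0,0,0],[0,0,0,0],[0,0,0,0]]
  ]
}}

```text
t: 8.35
tcp_pos: [0.4371, -0.2574, 0.0803]
tool_rot: [0.73, 0.683, 0.0, 0.001]
force: [1.2, 1.1, 6.4]
finger_gap: 0.264
gripper_force: 58.8
```

>>> {"name": "drive_tool", "arguments": {
  "deltas": [
    [[0,0,-10,0],[0,0,-40,0],[0,0,-80,0],[0,0,-120,0],[0,0,-160,0]]
  ]
}}

```text
t: 8.77
tcp_pos: [0.4352, -0.2562, 0.241]
tool_rot: [0.73, 0.683, -0.0, -0.001]
force: [1.4, -0.5, -1.5]
finger_gap: 0.265
gripper_force: 59.2
```

>>> {"name": "drive_tool", "arguments": {
  "deltas": [
    [[25,4,0,0],[65,15,0,0],[105,25,0,0],[145,35,0,0],[185,48,0,0]]
  ]
}}

```text
t: 9.18
tcp_pos: [0.4951, -0.074, 0.2397]
tool_rot: [0.73, 0.683, -0.0, -0.001]
force: [0.9, -0.5, -0.9]
finger_gap: 0.262
gripper_force: 59.3
```

>>> {"name": "drive_tool", "arguments": {
  "deltas": [
    [[35,8,0,0],[70,20,0,0],[100,30,0,0],[120,36,0,0],[130,38,0,0]]
  ]
}}

```text
t: 9.6
tcp_pos: [0.5428, 0.054, 0.2394]
tool_rot: [0.729, 0.684, 0.0, -0.0]
force: [0.2, -0.2, -2.7]
finger_gap: 0.267
gripper_force: 59.3
```

>>> {"name": "drive_tool", "arguments": {
  "deltas": [
    [[0,0,0,0],[0,0,0,0]]
  ]
}}

```text
t: 9.77
tcp_pos: [0.5419, 0.051, 0.2391]
tool_rot: [0.73, 0.684, -0.001, -0.0]
force: [0.7, 0.7, -1.9]
finger_gap: 0.263
gripper_force: 59.3
```

```bash
python3 - <<'E'
from h import *
print(delta(.5004,.1445,.205,-.066))
m=vision.camera_model("wrist"); im=vision.snapshot("wrist"); 
np.save("m5.npy",m,allow_pickle=True); cv2.imwrite("pics/w5.png",im[:,:,::-1])
print(proj("wrist",(.5004,.1445,.110),m))
E
```

```text
(9.7667, array([0.5419, 0.051 , 0.2391]), array([ 90.6, -47.5,  34.1]), 'heading', np.float64(-0.065), 'turn', np.float64(0.001), array([ 0.7,  0.7, -1.9]))
[263.3  88.9]
```

View pics/w5.png

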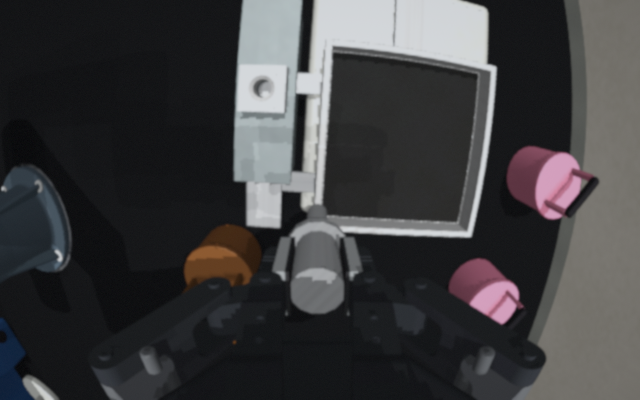

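```bash
python3 - <<'E'
from h import *
m=np.load("m5.npy",allow_pickle=True).item()
im=cv2.imread("pics/w5.png",0)
c=im[68:110,242:284]
print(cv2.HoughCircles(cv2.resize(c,None,fx=4,fy=4,interpolation=cv2.INTER_CUBIC),cv2.HOUGH_GRADIENT,1,50,param1=80,param2=15,minRadius=20,maxRadius=60))
_,t=cv2.threshold(im[50:130,225:300],190,255,cv2.THRESH_BINARY); k,_=cv2.findContours(t,cv2.RETR_EXTERNAL,cv2.CHAIN_APPROX_NONE)
for q in k:
    if cv2.contourArea(q)>500: print(cv2.minAreaRect(q))
for p in [(262,88),(261.5,89),(263,87)]: print(P("wrist",p,.11,m))
from scipy.ndimage import center_of_mass
print("tip",proj("wrist",(.5419,.051,.165),m))
cv2.imwrite("pics/c5.png",np.hstack([cv2.resize(cv2.imread("pics/w5.png")[55:125,225:300],(400,373)),cv2.resize(cv2.imread("pics/w5.png")[180:255,280:355],(400,373))]))
E
```

```text
[[[76.5 80.5 31.8]]]
((36.428611755371094, 37.49829864501953), (48.105411529541016, 48.057804107666016), 1.3639274835586548)
[0.4993 0.1454 0.11  ]
[0.4988 0.1446 0.11  ]
[0.5002 0.1462 0.11  ]
tip [318.  208.5]
```

View pics/c5.png

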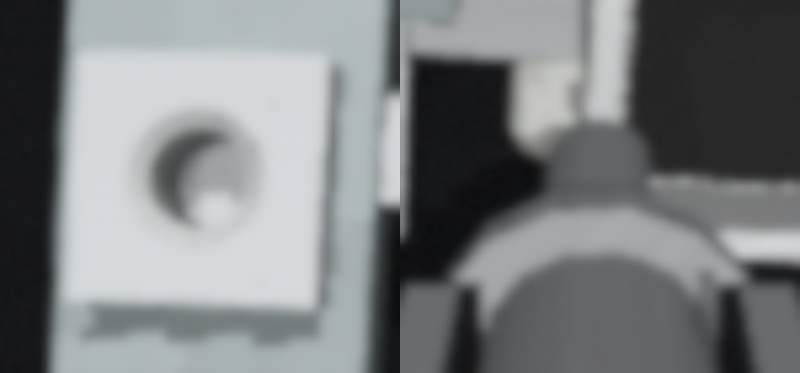

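>>> {"name": "drive_tool", "arguments": {
  "deltas": [
    [[20,-12,0,0],[50,-27,0,0],[78,-42,0,0],[90,-49,10,0],[91.7,-49,34,0]]
  ]
}}

```text
t: 10.23
tcp_pos: [0.5, 0.1469, 0.2078]
tool_rot: [0.73, 0.684, 0.002, 0.002]
force: [1.4, 0.7, -0.5]
finger_gap: 0.265
gripper_force: 59.3
```

>>> {"name": "drive_tool", "arguments": {
  "deltas": [
    [[0,0,0,0],[0,0,0,0],[0,0,0,0]]
  ]
}}

```text
t: 10.48
tcp_pos: [0.5006, 0.1447, 0.2059]
tool_rot: [0.731, 0.683, 0.0, 0.0]
force: [-0.8, 0.1, -0.9]
finger_gap: 0.262
gripper_force: 59.2
```

```bash
python3 - <<'E'
from h import *
print(delta(.499,.1455,.190,-.066))
for n in ("side","scene"):
    print(n,proj(n,(.499,.1455,.11)))
a=vision.snapshot("side"); b=vision.snapshot("scene")
f=lambda i,c,r:cv2.resize(i[int(c[1])-r:int(c[1])+r,int(c[0])-r:int(c[0])+r,::-1],(400,400),interpolation=cv2.INTER_CUBIC)
cv2.imwrite("pics/c6.png",np.hstack([f(a,proj("side",(.499,.1455,.11)),30),f(b,proj("scene",(.499,.1455,.11)),30)]))
E
```

```text
(10.4833, array([0.5006, 0.1447, 0.2059]), array([ 0.7, -1.6, 15.9]), 'heading', np.float64(-0.068), 'turn', np.float64(-0.002), array([-0.8,  0.1, -0.9]))
side [266.6 185.9]
scene [337. 171.]
```

View pics/c6.png

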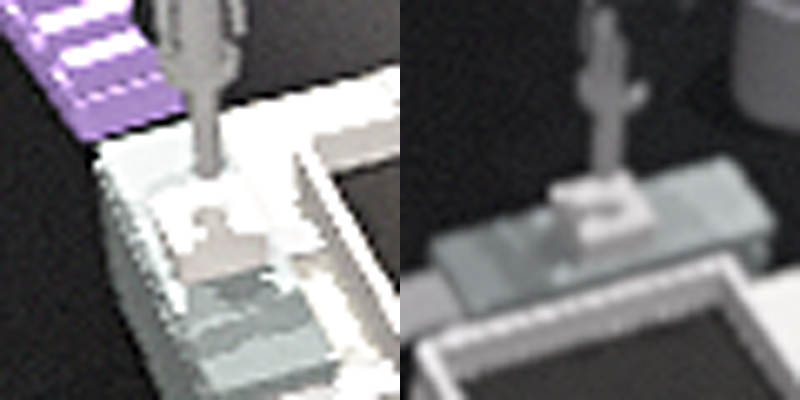

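The pin hangs just above the sleeve mouth in both crops: side (207,175) and scene (607,172) are its tip. I'll lower it slowly and watch the force.

>>> {"name": "drive_tool", "arguments": {
  "deltas": [
    [[0.5,-1.2,5,0],[0.5,-1.2,11,0],[0.5,-1.2,17,0],[0.5,-1.2,22,0],[0.5,-1.2,26,0]]
  ]
}}

```text
t: 11.0
tcp_pos: [0.4983, 0.1467, 0.1784]
tool_rot: [0.73, 0.683, -0.0, -0.0]
force: [-0.1, -0.7, -1.2]
finger_gap: 0.269
gripper_force: 59.2
```

>>> {"name": "drive_tool", "arguments": {
  "deltas": [
    [[0,0,4,0],[0,0,8,0],[0,0,12,0],[0,0,16,0]]
  ]
}}

```text
t: 11.33
tcp_pos: [0.4988, 0.1467, 0.1629]
tool_rot: [0.73, 0.683, 0.0, 0.0]
force: [-0.3, -0.4, -1.3]
finger_gap: 0.262
gripper_force: 59.2
```

>>> {"name": "drive_tool", "arguments": {
  "deltas": [
    [[0,0,3,0],[0,0,6,0],[0,0,9,0],[0,0,10.5,0],[0,0,10.5,0]]
  ]
}}

```text
t: 11.75
tcp_pos: [0.4985, 0.1467, 0.1525]
tool_rot: [0.73, 0.683, -0.0, -0.0]
force: [-0.7, -0.1, -1.2]
finger_gap: 0.267
gripper_force: 59.2
```

>>> {"name": "drive_tool", "arguments": {
  "deltas": [
    [[0,0,0,0],[0,0,0,0],[0,0,0,0],[0,0,0,0]]
  ],
  "jaw": 50
}}

```text
t: 12.08
tcp_pos: [0.499, 0.1467, 0.1532]
tool_rot: [0.73, 0.683, 0.0, 0.0]
force: [0.4, 0.9, 0.1]
finger_gap: 0.582
gripper_force: 0.0
```

>>> {"name": "drive_tool", "arguments": {
  "deltas": [
    [[0,0,-6,0],[0,0,-22,0],[0,0,-45,0],[0,0,-70,0],[0,0,-82,0]]
  ]
}}

```text
t: 12.5
tcp_pos: [0.5002, 0.1469, 0.2381]
tool_rot: [0.73, 0.683, 0.002, 0.002]
force: [0.9, 1.3, 0.6]
finger_gap: 0.587
gripper_force: 0.0
```

```bash
python3 - <<'E'
from h import *
m=np.load("m5.npy",allow_pickle=True).item()
for p,z in [((223,255),.075),((487,290),.075),((473,236),.103),((318,229),.103),((330,42),.103),((494,67),.103)]: print(p,P("wrist",p,z,m))
print(delta(.617,-.045,.233,-.12))
a=vision.snapshot("side"); print(proj("side",(.4988,.146,.183)),proj("side",(.4988,.146,.156))); cv2.imwrite("pics/s7.png",a[:,:,::-1])
E
```

```text
(223, 255) [ 0.4278 -0.0291  0.075 ]
(487, 290) [ 0.7569 -0.11    0.075 ]
(473, 236) [ 0.7053 -0.0131  0.103 ]
(318, 229) [0.5393 0.009  0.103 ]
(330, 42) [0.5612 0.1833 0.103 ]
(494, 67) [0.7233 0.1637 0.103 ]
(12.5, array([0.5002, 0.1469, 0.2381]), array([-183.8,  129.2,    5.6]), 'heading', np.float64(-0.066), 'turn', np.float64(0.054), array([0.9, 1.3, 0.6]))
[264.5 166.3] [265.3 173.7]
```

>>> {"name": "drive_tool", "arguments": {
  "deltas": [
    [[-20,14,0,0.01],[-50,35,0,0.02],[-83,58,0,0.03],[-116,82,0,0.04],[-148,104,0,0.054]]
  ],
  "jaw": 0
}}

```text
t: 12.97
tcp_pos: [0.5934, -0.0094, 0.2347]
tool_rot: [0.748, 0.663, 0.0, 0.0]
force: [0.6, 0.7, -0.4]
finger_gap: 0.003
gripper_force: 0.0
```

>>> {"name": "drive_tool", "arguments": {
  "deltas": [
    [[-20,12,0,0],[-34,23,0,0],[-34,23,0,0],[-34,23,0,0]]
  ]
}}

```text
t: 13.3
tcp_pos: [0.6112, -0.045, 0.2341]
tool_rot: [0.749, 0.663, -0.0, -0.001]
force: [-0.1, -0.5, -0.2]
finger_gap: -0.002
gripper_force: 0.0
```

```bash
python3 - <<'E'
from h import *
print(delta(.6155,-.043,.088,-.121))
E
```

```text
(13.3, array([ 0.6112, -0.045 ,  0.2341]), array([  2.4,   4.2, 146.1]), 'heading', np.float64(-0.122), 'turn', np.float64(-0.001), array([-0.1, -0.5, -0.2]))
```

>>> {"name": "drive_tool", "arguments": {
  "deltas": [
    [[0,2,20,0],[0,4,58,0],[0,4,96,0],[0,4,128,0],[0,4,146,0]]
  ]
}}

```text
t: 13.72
tcp_pos: [0.6118, -0.0423, 0.0851]
tool_rot: [0.748, 0.664, -0.002, -0.003]
force: [-1.1, -0.1, -0.2]
finger_gap: 0.0
gripper_force: 0.0
```

>>> {"name": "drive_tool", "arguments": {
  "deltas": [
    [[3,0,0,0],[8,0,0,0],[13,0,0,0],[17,0,0,0],[20,0,0,0]]
  ]
}}

```text
t: 14.13
tcp_pos: [0.6191, -0.0241, 0.0909]
tool_rot: [0.748, 0.664, 0.001, 0.001]
force: [0.1, 0.1, -0.4]
finger_gap: -0.002
gripper_force: 0.0
```

>>> {"name": "drive_tool", "arguments": {
  "deltas": [
    [[2,0,0,0],[4,0,0,0],[6,0,0,0],[8,0,0,0],[10,0,0,0]]
  ]
}}

```text
t: 14.55
tcp_pos: [0.6191, -0.015, 0.0889]
tool_rot: [0.748, 0.663, 0.0, 0.0]
force: [-0.2, 0.0, -0.9]
finger_gap: 0.0
gripper_force: 0.0
```

>>> {"name": "drive_tool", "arguments": {
  "deltas": [
    [[2,0,0,0],[4,0,0,0],[6,0,0,0],[8,0,0,0],[10,0,0,0]]
  ]
}}

```text
t: 14.97
tcp_pos: [0.6203, -0.0056, 0.0889]
tool_rot: [0.748, 0.663, -0.0, 0.0]
force: [-1.1, -4.0, 0.7]
finger_gap: 0.0
gripper_force: 2.3
```

>>> {"name": "drive_tool", "arguments": {
  "deltas": [
    [[1.2,0,0,0],[2.4,0,0,0],[3.6,0,0,0],[4.8,0,0,0],[6,0,0,0]]
  ]
}}

```text
t: 15.38
tcp_pos: [0.6212, 0.0009, 0.0888]
tool_rot: [0.748, 0.663, 0.0, 0.0]
force: [-0.1, -4.5, 1.2]
finger_gap: 0.003
gripper_force: 2.2
```

>>> {"name": "drive_tool", "arguments": {
  "deltas": [
    [[1.2,0,0,0],[2.4,0,0,0],[3.6,0,0,0],[4.8,0,0,0],[6,0,0,0]]
  ]
}}

```text
t: 15.8
tcp_pos: [0.622, 0.0069, 0.0889]
tool_rot: [0.748, 0.663, 0.0, 0.0]
force: [1.1, -4.4, 1.3]
finger_gap: 0.001
gripper_force: 2.2
```

>>> {"name": "drive_tool", "arguments": {
  "deltas": [
    [[1.2,0,0,0],[2.4,0,0,0],[3.6,0,0,0],[4.8,0,0,0],[6,0,0,0]]
  ]
}}

```text
t: 16.22
tcp_pos: [0.6227, 0.0128, 0.0889]
tool_rot: [0.748, 0.663, 0.0, 0.0]
force: [1.2, -4.8, 0.9]
finger_gap: -0.002
gripper_force: 2.2
```

>>> {"name": "drive_tool", "arguments": {
  "deltas": [
    [[1.2,0,0,0],[2.4,0,0,0],[3.6,0,0,0],[4.8,0,0,0],[6,0,0,0]]
  ]
}}

```text
t: 16.63
tcp_pos: [0.6235, 0.0187, 0.0889]
tool_rot: [0.748, 0.663, 0.0, 0.0]
force: [2.0, -5.5, 0.4]
finger_gap: -0.001
gripper_force: 2.2
```

>>> {"name": "drive_tool", "arguments": {
  "deltas": [
    [[1.2,0,0,0],[2.4,0,0,0],[3.6,0,0,0],[4.8,0,0,0],[6,0,0,0]]
  ]
}}

```text
t: 17.05
tcp_pos: [0.6243, 0.0247, 0.0889]
tool_rot: [0.748, 0.663, 0.0, 0.0]
force: [1.7, -5.1, 1.0]
finger_gap: 0.004
gripper_force: 2.2
```

>>> {"name": "drive_tool", "arguments": {
  "deltas": [
    [[1.2,0,0,0],[2.4,0,0,0],[3.6,0,0,0],[4.8,0,0,0],[6,0,0,0]]
  ]
}}

```text
t: 17.47
tcp_pos: [0.6249, 0.0309, 0.0889]
tool_rot: [0.748, 0.663, 0.0, 0.0]
force: [2.7, -3.8, 0.4]
finger_gap: -0.0
gripper_force: 1.7
```

```bash
python3 - <<'E'
from h import *
a=cv2.imread("pics/s7.png").astype(int)[:,:,::-1]; b=vision.snapshot("side").astype(int)
d=np.abs(a-b).sum(2)[155:200,250:285]; 
print("\n".join(" ".join(f"{v:3d}" for v in r[::2]) for r in d[::3]))
E
```

```text
0   0   0   0  14   9  10   3   7   6   5  26  22  15  22   3  17   4
  2  23  15   5   7   3  10   9   4  18   5   4  18  24  11   3   4   6
  0   0   0   0   4  16  10  14  16  18   3   7  14  11   9  10  15   4
  1   7   6  13   6   5  48  61 106  60  13   9  26  51  70  99 368 571
  5   4   5   2  16  27 273  20  10   0 139  10 353 582 434 430 454 513
 30  26   8  17  13  34 344 281 302 337 699  15  38   8   0 177 152 121
  5   3  13  15   4   0 146  52  36  28 122   0   0 303   0   0 631 517
 11   0   0   2  13   4 195  47  20  26 138   0   0  42 292   0 131 382
  3  20  11  13  11   2  52  45  21  17 294   0   0   0 165  72   0 312
 16  29   0   4   2  57 255  21  40  41 199  41   0   0   0  64   7   0
  8   5  25  33  17   0   0   0  55  40   0   0   9 170 171  78  47  32
  2  11  12  34  19   0 159  21  35   4   9  71   0  14   0   0  48  10
 23  21  27  65  13  22  10  96  14  38   6   6  19  44  13  11   0 120
  7  12   8   6  17  18   8  16   4   3   2   6   5  31  35 209 176 165
 17  10   4   4  27  39  41  20  91  94 139 171  14   2  12   6   0   0
```

```bash
python3 - <<'E'
from h import *
a=cv2.imread("pics/s7.png",0); b=cv2.cvtColor(vision.snapshot("side"),cv2.COLOR_RGB2GRAY)
for n,i in(("a",a),("b",b)):
    print(n); print(i[158:196:2,256:276:2])
E
```

```text
a
[[137 177 242  29  54  53  62  61  63  58]
 [255 255 255 186  54  53  57  52  58  60]
 [176 148 156 118  43  49  56  52  55  60]
 [157 151 148 113  12  17  29  57  55  61]
 [151 179 218 255 254 255 253  41  56  57]
 [157 154 197 255 251 254 253  31  46  46]
 [157 154 141 141 160 154 143  21   6 186]
 [151 162 126 157 171 164 144 255 255 255]
 [  0 112 255 169 165 166 137 255 255 255]
 [254 250 251 179 165 168 149 252 255 255]
 [247 248 252 166 160 167 145 241 255 255]
 [247 247 244 243 165 166 154 201 251 255]
 [249 243 234 163 154 176 156 255 255 255]
 [235 233 255 255 255 167 162 255 255 249]
 [243 220 255 255 204 165 140 227 255 254]
 [243 243 255 203 156 161 143 192 189 255]
 [217 255 129 255 208 207 205 204 192 193]
 [142 236 203 255 224 206 205 205 200 200]
 [ 97 192 249 165 200 208 209 207 207 208]]
b
[[140 178 240  36  55  58  51  61  59  61]
 [255 255 255 184  48  59  54  54  60  60]
 [179 149 151 117  45  48  58  63  55  59]
 [153 153 145 132  43  49  49  51  56  54]
 [151 184 212 132   3 111  12  41  53 221]
 [157 156 155 255 255 255 255 154  45  87]
 [158 158 147 255 255 255 255 255   7 174]
 [154 163 135 102 255 255 230 255 255 255]
 [  0 113 255 253 154 157 152 211 255 255]
 [255 255 254 243 152 165 154 202 255 255]
 [252 252 251 255 151 157 152 143 255 255]
 [252 251 254 255 148 161 153 132 255 255]
 [250 244 254 249 159 158 160 187 255 255]
 [247 240 255 255 196 154 149 255 255 250]
 [254 231 255 255 255 149 149 255 255 255]
 [233 237 255 255 166 148 147 192 215 255]
 [224 255 132 255 203 209 208 225 234 193]
 [133 243 218 255 226 206 206 206 205 202]
 [ 95 196 255 168 205 209 210 208 214 206]]
```

>>> {"name": "drive_tool", "arguments": {
  "deltas": [
    [[0.8,0,0,0],[1.6,0,0,0],[2.4,0,0,0],[2.4,0,0,0]]
  ]
}}

```text
t: 17.9
tcp_pos: [0.6245, 0.0333, 0.0888]
tool_rot: [0.748, 0.663, -0.0, -0.0]
force: [0.3, -2.7, 1.9]
finger_gap: -0.0
gripper_force: 1.3
```

```bash
python3 - <<'E'
from h import *
b=cv2.cvtColor(vision.snapshot("side"),cv2.COLOR_RGB2GRAY)
print(b[160:196:2,256:280:2])
c=cv2.cvtColor(vision.snapshot("scene"),cv2.COLOR_RGB2GRAY)
for z in(.183,.156,.137,.110):print(proj("scene",(.4988,.146,z)))
print(c[134:176:2,326:348:2])
E
```

```text
[[255 255 255 183  47  53  56  57  58  60  60  64]
 [178 148 152 127  45  53  53  52  59  57  60  64]
 [152 153 153 127  44  54  54  49  61  52  42  29]
 [151 188 212 130  10  14  24  46  49 255 255 253]
 [157 155 147 255 255 255 255 155  38  87 255 156]
 [156 158 149 255 255 255 255 244   8 142 254 255]
 [158 165 135 118 255 255 225 255 255 255 151 255]
 [  0 115 255 218 155 163 142 253 255 255 149 220]
 [255 255 254 238 153 161 150 204 255 255 167 159]
 [252 252 251 255 154 157 154 212 255 255 255 161]
 [252 252 254 252 150 157 146 143 255 255 255 255]
 [244 242 255 247 167 157 155 186 255 255 255 255]
 [248 240 255 255 195 154 146 255 255 237 191 203]
 [254 230 255 255 255 146 149 255 255 255 230 254]
 [234 239 255 255 155 148 142 190 210 255 255 255]
 [224 255 134 255 209 214 207 228 232 201 246 255]
 [131 246 224 255 227 205 207 207 206 202 239 252]
 [ 95 200 255 167 207 210 209 212 208 206 225 250]]
[338.2 155.5]
[337.8 161.3]
[337.5 165.4]
[337.1 171. ]
[[168 168 167 163 160 153 148 144 137 135 133]
 [161 153 148 144 139 136 133 131 127 129 125]
 [141 137 132 130 128 127 126 1
[... 162 characters left out ...]
  95  94  91  85  81  77  77  73  68  66]
 [ 94  84  76  74  72  69  65  62  60  62  55]
 [ 71  68  65  66  63  59  58  60  66  65  34]
 [ 63  62  59  60  63  69  69  74  75  57  35]
 [ 65  70  68  75  72  72  74  77  73  51  34]
 [ 74  74  79  79  79  82  78  82  63  42  30]
 [ 69  72  76  73  72  79  71  69  58  57  41]
 [ 68  71  68  71  69  71  70  66  56  39  37]
 [ 69  70  72  72  69  70  69  63  51  37  32]
 [ 73  72  73  71  70  69  70  64  59  35  33]
 [ 70  70  71  72  72  72  68  68  66  39  57]
 [ 73  73  73  75  75  78  97  73 115 148 165]
 [ 70  75  79  75  94  91  83  95 109 176 181]
 [107  90  76  80  85 109 125 104 112 204 191]
 [108 116 127 139 127 114 106  74 107 203 195]]
```

```bash
python3 - <<'E'
from h import *
for p in[(.4988,.146,.183),(.4988,.1385,.183),(.4988,.146,.174)]:print(proj("side",p))
E
```

```text
[264.5 166.3]
[265.6 167.7]
[264.8 168.8]
```

>>> {"name": "drive_tool", "arguments": {
  "deltas": [
    [[1.2,0,0,0],[2.4,0,0,0],[3.6,0,0,0],[4.8,0,0,0],[4.8,0,0,0]]
  ]
}}

```text
t: 18.42
tcp_pos: [0.6252, 0.0382, 0.0888]
tool_rot: [0.748, 0.663, -0.0, -0.0]
force: [0.1, -2.9, 1.9]
finger_gap: -0.002
gripper_force: 1.1
```

>>> {"name": "drive_tool", "arguments": {
  "deltas": [
    [[1.2,0,0,0],[2.4,0,0,0],[3.6,0,0,0],[4.8,0,0,0],[6,0,0,0]]
  ]
}}

```text
t: 18.83
tcp_pos: [0.6257, 0.0419, 0.0888]
tool_rot: [0.748, 0.664, -0.002, 0.001]
force: [-2.7, -11.8, 2.4]
finger_gap: 0.002
gripper_force: 5.9
```

```bash
python3 - <<'E'
from h import *
b=cv2.cvtColor(vision.snapshot("side"),cv2.COLOR_RGB2GRAY)
print(b[164:186:1,262:268:2].T)
E
```

```text
[[132 201 139 166 168 169 163 185   0 236 255 255 242 205 239 238 236 245
  241 255 255 250]
 [ 38  35  35  38  31  27  30   7 255 255 255 255 255 191 155 155 159 156
  160 154 152 150]
 [ 50  50  50  46  51  44  33  14 255 255 255 255 255 195 160 170 168 169
  163 163 166 166]]
```

Force has jumped and the platform has stopped, and the pin top has dropped from row ~168 to ~174. I'll back off and check how far it went in.

>>> {"name": "drive_tool", "arguments": {
  "deltas": [
    [[-4,0,0,0],[-12,0,0,0],[-24,0,0,0],[-30,0,0,0],[-30,0,-20,0]]
  ]
}}

```text
t: 19.3
tcp_pos: [0.6194, 0.0127, 0.1052]
tool_rot: [0.749, 0.663, -0.003, -0.003]
force: [-0.5, -0.4, -0.4]
finger_gap: 0.003
gripper_force: 0.0
```

>>> {"name": "drive_tool", "arguments": {
  "deltas": [
    [[0,0,-30,0],[0,0,-70,0],[0,0,-110,0],[0,0,-125,0],[0,0,-125,0]]
  ]
}}

```text
t: 19.72
tcp_pos: [0.6256, 0.0132, 0.2393]
tool_rot: [0.748, 0.663, 0.004, 0.004]
force: [0.1, 0.7, 0.2]
finger_gap: -0.001
gripper_force: 0.0
```

```bash
python3 - <<'E'
from h import *
print(delta(.4988,.146,.22,-.12))
a=cv2.imread("pics/s7.png",0); b=cv2.cvtColor(vision.snapshot("side"),cv2.COLOR_RGB2GRAY)
for i in(a,b): print(i[162:196,263:267].mean(1).astype(int))
cz=lambda z:proj("side",(.4988,.146,z))
for z in(.183,.156,.143,.137,.116,.110):print(z,cz(z))
m=vision.camera_model("wrist"); np.save("m8.npy",m,allow_pickle=True); cv2.imwrite("pics/w8.png",vision.snapshot("wrist")[:,:,::-1])
print(proj("wrist",(.4988,.146,.11),m),proj("wrist",(.4988,.146,.156),m),proj("wrist",(.4988,.146,.183),m))
E
```

```text
(19.7167, array([0.6256, 0.0132, 0.2393]), array([ 116.6, -142. ,   17.8]), 'heading', np.float64(-0.12), 'turn', np.float64(-0.0), array([0.1, 0.7, 0.2]))
[ 45  40  13 255 254 249 252 254 157 162 166 165 163 164 163 160 161 159
 162 161 158 200 205 206 198 167 164 203 206 205 222 203 202 203]
[ 48  46  44  59  54  60  58  57  55  35 226 255 255 255 254 183 151 156
 157 161 158 172 168 167 182 208 200 163 253 255 242 206 200 203]
0.183 [264.5 166.3]
0.156 [265.3 173.7]
0.143 [265.6 177.2]
0.137 [265.8 178.8]
0.116 [266.3 184.3]
0.11 [266.5 185.8]
[164.9  69.1] [139.5  64.1] [120.8  60.7]
```

>>> {"name": "drive_tool", "arguments": {
  "deltas": [
    [[20,-25,0,0],[45,-55,0,0],[72,-87,0,0],[98,-120,0,0],[116,-142,0,0]]
  ]
}}

```text
t: 20.23
tcp_pos: [0.4904, 0.1477, 0.2312]
tool_rot: [0.748, 0.664, -0.003, -0.003]
force: [0.1, 1.0, 0.8]
finger_gap: 0.002
gripper_force: 0.0
```

>>> {"name": "drive_tool", "arguments": {
  "deltas": [
    [[0,0,0,0],[0,0,20,0],[0,0,40,0],[0,0,58,0],[0,0,64,0]]
  ]
}}

```text
t: 20.65
tcp_pos: [0.4929, 0.1455, 0.1659]
tool_rot: [0.748, 0.663, -0.003, -0.003]
force: [0.4, -0.0, -0.2]
finger_gap: -0.003
gripper_force: 0.0
```

>>> {"name": "drive_tool", "arguments": {
  "deltas": [
    [[0,0,3,0],[0,0,5,0],[0,0,7,0],[0,0,9,0],[0,0,11,0]]
  ]
}}

```text
t: 21.07
tcp_pos: [0.496, 0.1461, 0.1593]
tool_rot: [0.748, 0.663, 0.001, 0.0]
force: [0.9, -0.6, 0.4]
finger_gap: 0.002
gripper_force: 0.0
```

>>> {"name": "drive_tool", "arguments": {
  "deltas": [
    [[0,2,1,0],[0,2,2,0],[0,2,3,0],[0,2,4,0],[0,2,4,0]]
  ]
}}

```text
t: 21.48
tcp_pos: [0.4981, 0.1463, 0.1561]
tool_rot: [0.748, 0.663, 0.001, 0.0]
force: [-0.8, 1.0, 7.4]
finger_gap: -0.001
gripper_force: 3.6
```

>>> {"name": "drive_tool", "arguments": {
  "deltas": [
    [[0,0,-5,0],[0,0,-20,0],[0,0,-50,0],[0,0,-70,0],[0,0,-70,0]]
  ]
}}

```text
t: 21.9
tcp_pos: [0.5003, 0.1461, 0.229]
tool_rot: [0.748, 0.664, 0.004, 0.003]
force: [0.4, 0.1, 0.7]
finger_gap: 0.001
gripper_force: 0.0
```

>>> {"name": "drive_tool", "arguments": {
  "deltas": [
    [[0,0,0,0],[0,0,0,0],[0,0,0,0],[0,0,0,0],[0,0,0,0]]
  ]
}}

```text
t: 22.32
tcp_pos: [0.4968, 0.1458, 0.2238]
tool_rot: [0.748, 0.663, -0.001, -0.001]
force: [0.2, -0.4, -0.2]
finger_gap: 0.003
gripper_force: 0.0
```

```bash
python3 - <<'E'
from h import *
s=manip.sense(); print(s["tcp_pos"],s["force"])
b=cv2.cvtColor(vision.snapshot("side"),cv2.COLOR_RGB2GRAY); print(b[162:196,263:267].mean(1).astype(int))
print(manip.sign_off())
E
```

```text
[0.49683203 0.14578838 0.22380158] [ 0.22398998 -0.38595675 -0.21478799]
[ 47  42  40  59  49  57  57  59  52  38 215 255 251 253 248 162 155 156
 155 158 160 165 167 151 181 177 153 181 212 229 241 203 200 201]
the job is handed in; nothing more can be done
None
```

The job is handed in, with no verdict returned: the canister stands on the tile, the pin is home (a touch on its top met it at 156 mm, the fully-home height), and the robot is clear, at about 22 s.

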